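# Check a centrifuge lid for a stuck catch, release it, hold the lid open

## Task

Tug the centrifuge's lid upward by its front tab, with the release pin still in its stand, to learn whether its catch is stuck. If the lid stays caught, take the release pin from its stand, push it through the small hole in the front ledge until its collar rests on the ledge, and leave it standing there; if the lid comes up freely, leave the pin in its stand. Raise the lid by its tab to about 55 degrees and finish while still holding it there with the gripper (it falls shut if let go), leaving the beaker, the vial and the jar where they are.

Things in the scene. Friction and masses are not known exactly. Their poses are not given: they have to be found in the camera images.
- centrifuge: low white bench centrifuge, 200 x 200 x 90 mm, with a grey lid rising to 123 mm; fixed. Origin on the bench under it (body spans x -110 to +90, y -100 to +100 mm); front (display, knob) faces -x, z up. A flat ledge 90 mm above the bench runs along its front, x -110 to -48 mm. A catch inside either holds the lid down or has tipped clear of it; this cannot be seen from outside
- lid (a joint): opening of the lid in rad: 0 shut, grows as the front rises, stop at 1.4. The lid weighs about 0.35 kg (varies) and always falls shut by itself. If the catch holds it, it rises only about 0.04 rad (some 7 mm at the tab) and then stops dead; if not, it opens freely
- lid_tab (a point): grip centre of the black tab at the lid's front, on its centre line; shut: 167 mm in front of and 17 mm above the hinge axis, 22 mm above the ledge. Tab 36 mm wide (along y), 14 mm thick, projecting 56 mm from the lid's front edge; this point is 37 mm from that edge. A round boss (12 mm diameter, 4 mm proud) on each side here, 44 mm over both, to grip from above; the tab then turns between the fingers
- lid_hinge (a point): middle of the lid's hinge axis, which runs along the centrifuge's y at its rear, 95 mm above the bench. Axes turn with the lid
- release_hole (a point): centre of the mouth of the vertical release hole in the front ledge, 90 mm above the bench, 75 mm to the +y side of the tab: 11 mm diameter, 30 mm deep, chamfered, opening into a hollow; z up. The pin meets the catch lever 40 mm below the mouth; pushed on (about 2 N) until its collar rests on the ledge, it tips the catch clear of the lid, and the catch stays so
- catch_pivot (a point): pivot of the catch deep inside the housing, never reached or touched; shifts by 0.5 mm at most; only the judge uses it, to know whether the catch has been tipped
- pin_grip (a point): centre of the grip of the loose release pin (60 g, upright): steel shaft 8 mm diameter, 60 mm long, then a collar 22 mm across, 4 mm thick, and on top a black round grip 14 mm diameter, 32 mm tall. The point lies on the axis, 80 mm above the tip, 20 mm above the collar's underside, 16 mm below the top; z from tip to grip. Collar on the ledge: point 20 mm above the mouth
- pin_stand: aluminium block 56 x 56 x 66 mm high with a 76 x 76 x 8 mm foot, fixed to the bench, to the left or right in front of the centrifuge; holds the pin upright in a vertical 9.5 mm hole through its centre, collar resting on its top. Origin at the centre of its underside
- beaker: bystander: beaker, 57 x 59 x 79 mm, origin at the centre of its underside
- vial: bystander: slim capped sample vial, 27 mm diameter, 76 mm high, origin at the centre of its underside
- jar: bystander: jar with a black screw cap, 61 mm diameter, 100 mm high, origin at the centre of its underside

How it is judged:
On the way, in this order (a step that is already met when the one before it is completed fails the run):
1. the lid is tugged up by at least 0.02 rad while the pin is still in its stand and the catch has not been touched (value of joint lid above 0.02 rad and distance of pin_grip from where it was at the start of the episode below 0.012 m and distance of catch_pivot from where it was at the start of the episode below 0.00025 m), for 0.1 s.
2. the lid is raised past 0.75 rad (value of joint lid above 0.75 rad), for 0.2 s.
At the end, for the whole second after the job is handed in: Lid held still by the fingers (over 1 N) at 0.75 to 1.2 rad (43 to 69 degrees), not resting on the pin. If it was caught: catch tipped, pin in the hole within 8 mm of its axis, grip centre under 25 mm above the mouth, tilt under 0.15 rad. If it was free: pin within 12 mm of its start (value of joint lid between 0.75 and 1.2 rad and velocity of joint lid between -0.1 and 0.1 rad/s and contact force between the fingers and lid above 1 N and contact force between lid and pin below 0.3 N and ((distance of pin_grip from where it was at the start of the episode below 0.012 m and distance of catch_pivot from where it was at the start of the episode below 0.00025 m) or ((horizontal distance between pin_grip and release_hole below 0.008 m and z of pin_grip in the frame of release_hole below 0.025 m and angle between pin_grip's own z axis and vertical below 0.15 rad) and distance of catch_pivot from where it was at the start of the episode above 0.00025 m))); the arm keeps its last pose, push and grip.
It fails at once if the beaker is moved by more than 30 mm (distance of beaker from where it was at the start of the episode above 0.03 m).
It fails at once if the vial is moved by more than 30 mm (distance of vial from where it was at the start of the episode above 0.03 m).
It fails at once if the jar is moved by more than 30 mm (distance of jar from where it was at the start of the episode above 0.03 m).
It also fails if it takes over 72 s, if anything falls off the work surface, if the arm or the gripper's body presses on something with over 40 N, if the wrist force passes 120 N, or if a joint passes its speed limit or range.

## Robot

A 6-joint arm with a two-finger parallel gripper is mounted at the origin on a cart in front of the work surface, level with it; the furniture and walls round the work are solid. World frame = base frame: x ahead of the robot, y to its left, z up, the work surface at z = 0. Lengths are in m, angles in rad, forces in N, time in s.
With the tool pointing down it reaches from about 0.35 to 0.975 m from the base axis. Payload 4.9 kg.
Tool frame: the origin (TCP) lies at the very end of the fingers, on their centre line; the grasp point (between the pads) lies 19 mm behind it; z points along the fingers, y is the line along which they close (so a half turn about z gives the same grasp; the last joint's range is limited). The gripper opens to 85 mm and grips with 20 to 120 N. Pads are 22 mm wide; open, the fingers measure 114 mm over their backs; the gripper's body (76 mm by 85 mm) begins 54 mm behind the grasp point. The pads swing forward as they close: fully open they stand 13 mm farther back than shut.
Start: joints at [-1.438, 0.053, 1.613, -0, 1.476, -0.119], TCP at [0.156, -0.605, 0.231] pointing down, gripper open.
Joint ranges: [-3.01, 3.01], [-1.01, 2.22], [0.06, 2.58], [-1.02, 4.17], [0.09, 2.62], [-3.14, 3.14]. Speed limits (rad/s): [2.57, 2.57, 3.14, 3.14, 3.14, 3.14].

## Interface

Orientations are given as a unit quaternion [w, x, y, z].
In Python, from plant import manip, vision, order gives the robot as it stands.
- The arm moves only by the tool play_rows, never from a script. Its argument "steps" is a list that holds one entry, the list of rows, each a list of 6 numbers: the shift along the tool's x, y, z in mm, then the turn, a rotation vector about the tool's x, y, z in degrees. A call has 1 to 12 rows; each row is the pose to reach, as a shift and turn from the pose commanded when the call began, along the tool's axes at that moment; what a row does not reach only later rows make up. A row lasts 1/12 s, in which the tool goes at most 41.7 mm and 7.16 degrees, less where a joint would pass 70% of its speed; a pose out of reach is approached as far as the arm can. A call with a gripper value outside its range is refused whole. "claw" is the gripper's target within -1 to 1 (fully open at 1, half-way at 0, shut at -1), set as the call begins (left out, the last holds). The fingers move at their own pace and stop on an object; the grip force is fixed at half the most. Time passes only in rows, so rows that repeat a pose let the fingers close. It gives the time, the measured TCP pose, the force, the opening and the grip force at its end, in the units of the state.
- manip.state(): the state, without advancing time (a new reading comes with each control period).
- vision.grab_frame(name): name is "scene" or "top" or "wrist"; returns (picture, depth): 400x640x3 uint8, blue, green, red; 400x640 float32, m along the optical axis (not along the pixel's ray), 0 where there is no reading.
- vision.camera_info(name): a dict with "K" (3x3 intrinsics, pixels), "k1" (the pictures are not rectified: a ray, as slopes to the right and down, at radius r is drawn at 1 + k1 r^2 times it, then the intrinsics apply), "eye" and "orientation" of the camera in the world; the wrist camera has in their place "T_tool_cam" (4x4, takes a point from camera to tool coordinates, whose origin is the TCP and whose axes are the flange's). Camera axes: x right, y down, z forward; pixel columns grow to the right and rows downward; lengths in m; the calibration is good to about 2 mm. A picture is of the moment at which its call begins: read the wrist's pose just before it. camera_info takes no time and is no camera call.
- order.job_done(): hands the job in; it is judged then, once.
The state is a dict: "time": time; "joint_pos": joint angles; "joint_vel": joint speeds; "joint_efforts": joint torques, N m; "tool_pos": TCP position; "tool_rot": TCP orientation; "contact_force": force on the tool from outside, world axes, zero at the start; "ft_torque": the same for the moment, N m; "gripper_width": opening from 0.0 (shut) to 1.0 (fully open); "grasp_force": force on a finger pad.
Only numpy, scipy, OpenCV 4.12 (cv2) and the standard library are available. Lean on these libraries where they do the work, as an engineer would, in place of code of your own. Each camera call takes 0.05 s, during which the arm holds its last target. There are 200 camera calls.

## Working session

There is one attempt and no reset: what is moved stays moved. The work goes in short steps, Python scripts to look and compute and a tool call to move; the robot and the scene stay as the last step left them, time stands still between calls to the robot, and variables do not carry over. Pictures are saved under pics/ and viewed, at most 10 in all, crops included, and the job is handed in when it is done.

Besides the shell and the picture viewer there is one more tool, called after ">>>" in YAML: its name, and indented under it one key for each argument. play_rows: Moves the arm, as the interface text tells. Its arguments: {"type":"object","properties":{"steps":{"type":"array"},"claw":{"type":"number"}},"required":["steps"]}

```bash
mkdir -p pics; cat > h.py <<'E'
import numpy as np, cv2
from scipy.spatial.transform import Rotation as R
from plant import manip, vision, order
def Rq(q): return R.from_quat([q[1],q[2],q[3],q[0]]).as_matrix()
def grab(n,fn=None):
    s=manip.state(); im,d=vision.grab_frame(n); c=vision.camera_info(n)
    if 'T_tool_cam' in c:
        T=np.eye(4);T[:3,:3]=Rq(s['tool_rot']);T[:3,3]=s['tool_pos'];T=T@np.array(c['T_tool_cam'])
    else:
        T=np.eye(4);o=np.array(c['orientation']);T[:3,:3]=Rq(o) if o.size==4 else o;T[:3,3]=c['eye']
    if fn: cv2.imwrite('pics/'+fn,im)
    return im,d,c,T
def rays(c):
    u,v=np.meshgrid(np.arange(640.),np.arange(400.))
    p=np.stack([u,v],-1).reshape(-1,1,2)
    q=cv2.undistortPoints(p,np.array(c['K'],float),np.array([c['k1'],0,0,0,0.]))
    return np.concatenate([q.reshape(400,640,2),np.ones((400,640,1))],-1)
def cloud(d,c,T): 
    P=rays(c)*d[...,None]; return P@T[:3,:3].T+T[:3,3]
def onplane(c,T,u,v,z):
    r=T[:3,:3]@rays(c)[v,u]; return T[:3,3]+r*(z-T[2,3])/r[2]
E
python3 - <<'E'
from h import *
s=manip.state();print(s['time'],s['tool_pos'],s['tool_rot'],s['gripper_width'])
a=[grab(n) for n in('top','scene')]
for n,x in zip(('top','scene'),a):
    np.savez('/tmp/'+n,im=x[0],P=cloud(x[1],x[2],x[3]),d=x[1]);cv2.imwrite(f'pics/{n}0.png',x[0]);print(x[2])
print(vision.camera_info('wrist'))
E
```

```text
0.0 [ 0.15560075 -0.60466266  0.23004717] [-1.05469409e-03  9.92085947e-01  1.25556209e-01 -9.02067454e-06] 0.9994793039463792
{'K': array([[380.40651724,   0.        , 322.14756621],
       [  0.        , 380.40651724, 199.72094774],
       [  0.        ,   0.        ,   1.        ]]), 'k1': -0.01661794783326434, 'eye': array([0.40751081, 0.01511301, 1.16488786]), 'orientation': array([ 0.03922012, -0.70223847,  0.7084964 , -0.05792899])}
{'K': array([[365.00320943,   0.        , 315.68473219],
       [  0.        , 365.00320943, 202.8286563 ],
       [  0.        ,   0.        ,   1.        ]]), 'k1': -0.034675434764384734, 'eye': array([ 0.29657616, -0.52620899,  0.78819653]), 'orientation': array([-0.33459106,  0.91470982, -0.21063667,  0.0835881 ])}
{'K': array([[350.66492161,   0.        , 316.19345215],
       [  0.        , 350.66492161, 201.70383853],
       [  0.        ,   0.        ,   1.        ]]), 'k1': 0.02694124889250855, 'T_tool_cam': array([[ 5.32180478e-04, -9.49554799e-01, -3.13600702e-01,
         8.08397573e-02],
       [ 9.99999833e-01,  4.35148392e-04,  3.79409690e-04,
         3.29860708e-04],
       [-2.23807451e-04, -3.13600852e-01,  9.49554872e-01,
        -1.41794000e-01],
       [ 0.00000000e+00,  0.00000000e+00,  0.00000000e+00,
         1.00000000e+00]])}
```

View pics/top0.png

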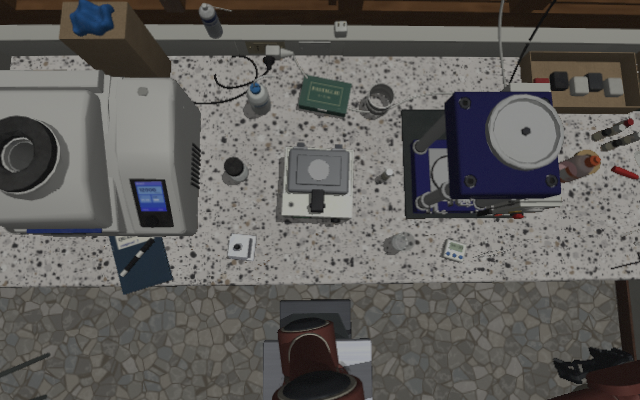

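View pics/scene0.png

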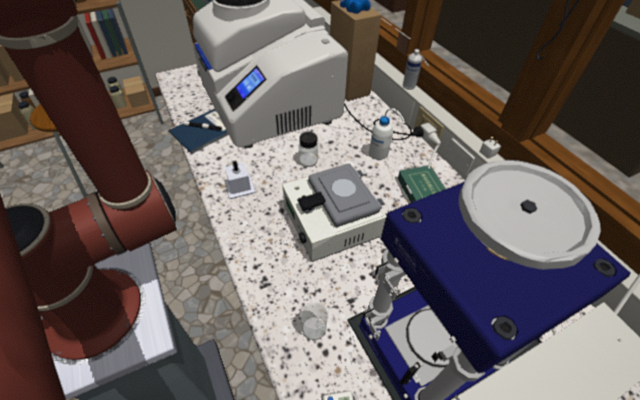

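The top view shows the centrifuge around (318,183) with its tab at (317,200). The pin stand is at (241,246), the jar at (236,170), the vial at (384,175) and the beaker at (400,242). Next I'll measure these from the depth.

```bash
python3 - <<'E'
from h import *
im,P=[np.load('/tmp/top.npz')[k] for k in('im','P')]
def m(n,r0,r1,c0,c1,z0,z1,dark=None):
    Q=P[r0:r1,c0:c1];g=im[r0:r1,c0:c1].max(-1)
    k=(Q[...,2]>z0)&(Q[...,2]<z1)
    if dark: k&=g<dark
    q=Q[k]; 
    if len(q): print(n,len(q),'mean',q.mean(0).round(4),'min',q.min(0).round(4),'max',q.max(0).round(4))
    return q
tab=m('tab',185,218,300,335,.095,.14,60)
led=m('ledge',185,225,278,360,.075,.1)
m('lid',140,200,280,360,.11,.14)
body=m('body',140,225,275,362,.07,.14)
print(cv2.minAreaRect(body[:,:2].astype(np.float32)))
print('lidtab',cv2.minAreaRect(tab[:,:2].astype(np.float32)))
m('pin',225,265,220,262,.075,.13)
st=m('stand',225,265,220,262,.055,.073);print(cv2.minAreaRect(st[:,:2].astype(np.float32)))
m('jar',150,190,215,255,.05,.13)
m('vial',160,190,372,398,.04,.1)
m('beaker',225,260,380,420,.04,.1)
c=cv2.resize(im[140:270,210:420],None,fx=3.6,fy=3.6,interpolation=cv2.INTER_CUBIC);cv2.imwrite('pics/c1.png',c)
E
```

```text
tab 301 mean [0.553  0.0007 0.116 ] min [ 0.5208 -0.0475  0.0959] max [0.5945 0.0483 0.1225]
ledge 1470 mean [ 0.5441 -0.0006  0.0885] min [ 0.5062 -0.1007  0.0752] max [0.5999 0.1004 0.099 ]
lid 2614 mean [ 0.6325 -0.0041  0.1183] min [ 0.5543 -0.0916  0.11  ] max [0.7027 0.0819 0.1275]
body 4851 mean [ 0.6061 -0.0029  0.1061] min [ 0.5021 -0.1058  0.0701] max [0.7258 0.1004 0.1275]
((0.6140636801719666, -0.0035487115383148193), (0.20019279420375824, 0.2190057784318924), 87.23870849609375)
lidtab ((0.5544504523277283, -0.004251666367053986), (0.06939847022294998, 0.09250810742378235), 12.128868103027344)
pin 28 mean [0.427  0.2245 0.097 ] min [0.4216 0.219  0.0766] max [0.4329 0.2315 0.1044]
stand 371 mean [0.427  0.2251 0.0651] min [0.3963 0.1961 0.055 ] max [0.4565 0.2555 0.0724]
((0.4270181655883789, 0.22607263922691345), (0.05695923790335655, 0.056045886129140854), 83.7238998413086)
jar 394 mean [0.6514 0.2353 0.0893] min [0.626  0.2089 0.0503] max [0.6813 0.2662 0.1032]
vial 82 mean [ 0.6387 -0.2107  0.0655] min [ 0.6273 -0.2244  0.0416] max [ 0.6534 -0.2002  0.0804]
beaker 157 mean [ 0.4375 -0.2549  0.0641] min [ 0.4085 -0.2804  0.0406] max [ 0.4657 -0.2237  0.0828]
```

View pics/c1.png

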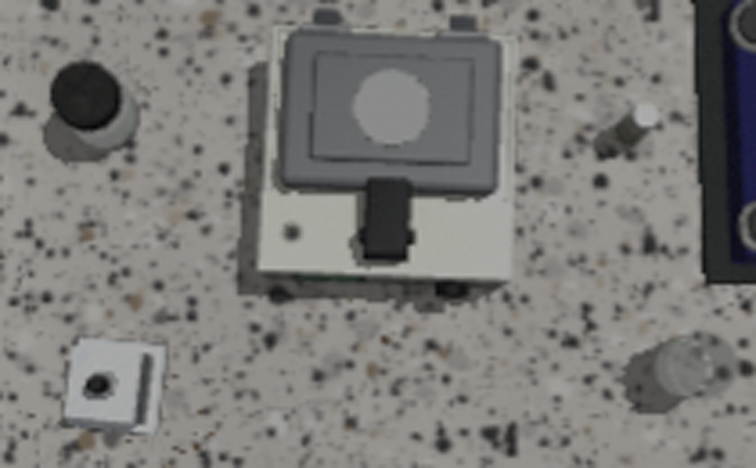

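In the crop, the tab bosses are at about (386,237), the release hole at (291,232) and the pin grip at (98,384). Now to turn those into positions and work out the first move.

```bash
cat >> h.py <<'E'
def go(p,yaw,deg=True):
    "shift/turn rows (mm,deg) from present pose to tool-down pose p with tool x at yaw"
    s=manip.state();A=Rq(s['tool_rot']);y=np.radians(yaw)
    B=np.array([[np.cos(y),np.sin(y),0],[np.sin(y),-np.cos(y),0],[0,0,-1]])
    print('t',round(s['time'],2),'pos',np.round(s['tool_pos'],4),'w',round(s['gripper_width'],3),'F',np.round(s['contact_force'],1),
     'row',(A.T@(np.array(p)-s['tool_pos'])*1e3).round(1),np.degrees(R.from_matrix(A.T@B).as_rotvec()).round(2))
E
python3 - <<'E'
from h import *
im,d,c,T=grab('top')
f=lambda x,y,z:onplane(c,T,round(210+x/3.6),round(140+y/3.6),z).round(4)
print('tab',f(386,237,.112),'hole',f(291,232,.09),'pin',f(98,384,.1))
for a,b in [((258,270),(510,282))]: print(f(*a,.09),f(*b,.09))
go([.52,0,.2],-2.7)
E
```

```text
tab [0.5355 0.0009 0.112 ] hole [0.5445 0.0745 0.09  ] pin [0.4244 0.2231 0.1   ]
[0.5133 0.0999 0.09  ] [ 0.5031 -0.0985  0.09  ]
t 0.15 pos [ 0.1557 -0.6048  0.2304] w 0.994 F [ 0.   0.5 -0.4] row [ 503.5 -494.9   31.2] [-0.09  0.   17.13]
```

>>> play_rows:
  steps:
    - [[30,-30,2,0,0,1],[60,-59,4,0,0,2],[89,-88,6,0,0,4],[118,-116,8,0,0,5],[147,-145,9,0,0,6],[176,-173,11,0,0,7],[205,-202,13,0,0,8],[233,-230,15,0,0,9],[262,-258,16,0,0,10],[290,-286,18,0,0,11],[318,-314,20,0,0,12],[346,-341,22,0,0,13]]
  claw: 1

```text
time: 1.15
tool_pos: [0.4063, -0.1868, 0.2091]
tool_rot: [0.0, 1.0, 0.012, 0.0]
contact_force: [-0.2, -1.5, -0.2]
gripper_width: 0.997
grasp_force: 0.0
```

```bash
python3 -c "
from h import *
go([.50,0,.21],-2.9)"
```

```text
t 1.15 pos [ 0.4063 -0.1868  0.2091] w 0.997 F [-0.2 -1.5 -0.2] row [  98.2 -184.5   -0.9] [ 0.01 -0.02  4.27]
```

>>> play_rows:
  steps:
    - [[20,-37,0,0,0,1],[39,-73,0,0,0,2],[58,-109,0,0,0,3],[76,-142,0,0,0,4],[88,-165,0,0,0,4],[94,-175,0,0,0,4],[94,-175,0,0,0,4],[94,-175,0,0,0,4]]

```text
time: 1.82
tool_pos: [0.4952, -0.0117, 0.209]
tool_rot: [0.0, 1.0, -0.022, -0.0]
contact_force: [0.5, -0.1, -0.3]
gripper_width: 1.001
grasp_force: 0.0
```

```bash
python3 - <<'E'
from h import *
im,d,c,T=grab('wrist','w1.png');np.savez('/tmp/w1',im=im,P=cloud(d,c,T),T=T)
go([.5355,0.001,.16],-2.9)
E
```

```text
t 1.87 pos [ 0.4951 -0.0123  0.209 ] w 1.002 F [0.6 0.1 1.1] row [ 39.8 -15.1  49. ] [0.03 0.04 0.3 ]
```

View pics/w1.png

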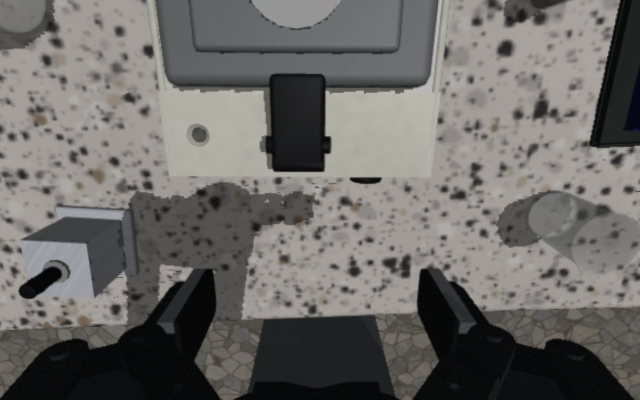

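In the wrist view, the bosses are at (269,145) and (327,145), the hole at (199,133), and the pin grip and collar around (40,282) to (60,272).

```bash
python3 - <<'E'
from h import *
z=np.load('/tmp/w1.npz');im,P,T=z['im'],z['P'],z['T'];c=vision.camera_info('wrist')
for n,u,v,h in(('bossL',269,145,.112),('bossR',327,145,.112),('hole',199,133,.09),('ledgeL',169,177,.09),('ledgeR',433,178,.09),('tabfront',298,171,.112),('edgeL',148,8,.09),('pintop',28,289,.102),('collar',60,272,.07)):
    print(n,onplane(c,T,u,v,h).round(4),P[v,u].round(4))
k=(P[...,2]>.092)&(P[...,2]<.107);k[:,100:]=0;k[:240]=0;q=P[k];print(len(q),q.mean(0),q.min(0),q.max(0))
go([.537,0.0,.16],-2.8)
E
```

```text
bossL [0.5391 0.0181 0.112 ] [0.5401 0.0173 0.1181]
bossR [ 0.5374 -0.0213  0.112 ] [ 0.5382 -0.0212  0.1167]
hole [0.5466 0.0716 0.09  ] [0.5441 0.0789 0.0681]
ledgeL [0.5146 0.0992 0.09  ] [4.934e-01 1.387e-01 3.000e-04]
ledgeR [ 0.505  -0.1019  0.09  ] [ 4.806e-01 -1.316e-01  2.000e-04]
tabfront [ 5.202e-01 -5.000e-04  1.120e-01] [ 0.5207 -0.0006  0.1141]
edgeL [0.628  0.0922 0.09  ] [0.6284 0.0931 0.0879]
pintop [0.4307 0.2206 0.102 ] [0.4307 0.2206 0.102 ]
collar [0.4275 0.2186 0.07  ] [0.4286 0.2169 0.072 ]
370 [0.42879243 0.22127666 0.09854852] [0.42131371 0.21586838 0.09204255] [0.43437619 0.23124811 0.10228586]
t 1.87 pos [ 0.4951 -0.0123  0.209 ] w 1.002 F [0.6 0.1 1.1] row [ 41.4 -14.2  49. ] [0.03 0.04 0.2 ]
```

>>> play_rows:
  steps:
    - [[15,-5,15,0,0,0],[30,-10,30,0,0,0],[40,-13,45,0,0,0],[42,-13,65,0,0,0],[42,-13,85,0,0,0],[42,-13,100,0,0,0],[42,-13,110,0,0,0],[42,-13,114,0,0,0],[42,-13,114,0,0,0]]

```text
time: 2.62
tool_pos: [0.5372, -0.0013, 0.0944]
tool_rot: [-0.0, 1.0, -0.023, -0.001]
contact_force: [0.1, -0.2, -0.0]
gripper_width: 1.0
grasp_force: 0.0
```

>>> play_rows:
  steps:
    - [[0,0,0,0,0,0],[0,0,0,0,0,0],[0,0,0,0,0,0],[0,0,0,0,0,0],[0,0,0,0,0,0],[0,0,0,0,0,0],[0,0,0,0,0,0],[0,0,0,0,0,0]]
  claw: -1

```text
time: 3.28
tool_pos: [0.5387, -0.0013, 0.097]
tool_rot: [0.001, 1.0, -0.022, 0.001]
contact_force: [-2.8, -3.2, 5.3]
gripper_width: 0.494
grasp_force: 60.5
```

```bash
python3 - <<'E'
from h import *
im,d,c,T=grab('wrist','w2.png');np.savez('/tmp/w2',im=im,P=cloud(d,c,T),T=T)
go([.5375,-0.001,.095],-2.8)
print(manip.state()['grasp_force'])
E
```

```text
t 3.33 pos [ 0.5387 -0.0013  0.097 ] w 0.494 F [-2.3 -2.9  5.8] row [-1.3 -0.2  2. ] [ 0.12 -0.1   0.25]
60.49462080001831
```

View pics/w2.png

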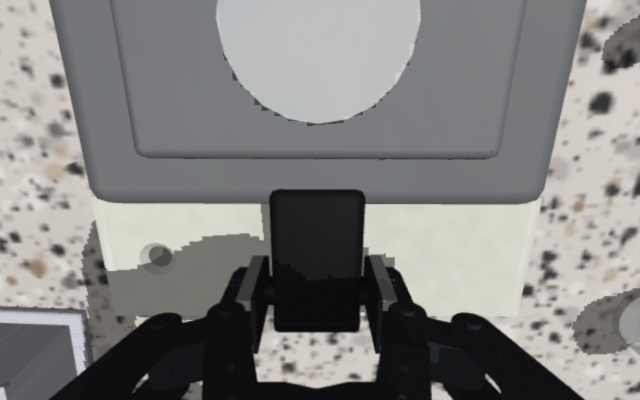

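The bosses, at about (268,288) and (365,288), are gripped. I'll tug gently.

>>> play_rows:
  steps:
    - [[0,0,-1,0,0,0],[0,0,-2,0,0,0],[0,0,-3,0,0,0],[0,0,-4,0,0,0],[0,0,-5,0,0,0],[0,0,-6,0,0,0],[0,0,-7,0,0,0],[0,0,-8,0,0,0],[0,0,-9,0,0,0],[0,0,-9,0,0,0],[0,0,-9,0,0,0],[0,0,-9,0,0,0]]

```text
time: 4.33
tool_pos: [0.5396, -0.0013, 0.1046]
tool_rot: [0.001, 1.0, -0.022, 0.002]
contact_force: [6.2, -5.3, -3.1]
gripper_width: 0.492
grasp_force: 61.1
```

>>> play_rows:
  steps:
    - [[0,0,-1,0,0,0],[0,0,-2,0,0,0],[0,0,-3,0,0,0],[0,0,-4,0,0,0],[0,0,-5,0,0,0],[0,0,-5,0,0,0]]

```text
time: 4.83
tool_pos: [0.5405, -0.0013, 0.11]
tool_rot: [0.001, 1.0, -0.022, 0.003]
contact_force: [8.4, -4.5, -4.3]
gripper_width: 0.496
grasp_force: 61.3
```

```bash
python3 - <<'E'
from h import *
im,d,c,T=grab('wrist','w3.png');P=cloud(d,c,T);P0=np.load('/tmp/w2.npz')['P']
go([.5375,-0.001,.095],-2.8)
for n,p in((0,P0),(1,P)):
    k=(p[...,0]>.575)&(p[...,0]<.64)&(abs(p[...,1])<.06)&(p[...,2]>.1);q=p[k]
    print(len(q),np.linalg.lstsq(np.c_[q[:,0]-.6,q[:,1],np.ones(len(q))],q[:,2],rcond=None)[0])
E
```

```text
t 4.88 pos [ 0.5405 -0.0013  0.11  ] w 0.495 F [ 8.7 -4.7 -4.3] row [-3.1 -0.2 15. ] [ 0.09 -0.4   0.23]
71134 [ 0.17074278 -0.01397385  0.12051516]
63313 [ 0.1220769  -0.01238171  0.12852416]
```

The lid has risen past 0.07 rad with only about 4 N, so the catch isn't holding it and the pin stays in its stand. I'll keep raising along the arc.

>>> play_rows:
  steps:
    - [[3,0,-6,0,0,0],[5,0,-14,0,0,0],[8,0,-22,0,0,0],[11,0,-33,0,0,0],[16,0,-44,0,0,0],[22,0,-54,0,0,0],[28,0,-64,0,0,0],[35,0,-73,0,0,0],[39,0,-78,0,0,0],[42,0,-82,0,0,0],[42,0,-82,0,0,0]]

```text
time: 5.8
tool_pos: [0.5798, -0.0032, 0.1901]
tool_rot: [0.001, 1.0, -0.023, -0.001]
contact_force: [2.3, -5.3, -6.8]
gripper_width: 0.492
grasp_force: 61.7
```

```bash
python3 - <<'E'
from h import *
go([.5385+.083,-.001-.004,.095+.1297],-2.8)
E
```

```text
t 5.8 pos [ 0.5798 -0.0032  0.1901] w 0.492 F [ 2.3 -5.3 -6.8] row [ 41.7  -0.  -34.7] [0.09 0.1  0.2 ]
```

>>> play_rows:
  steps:
    - [[4,0,-4,0,0,0],[8,0,-8,0,0,0],[12,0,-12,0,0,0],[17,0,-16,0,0,0],[26,0,-24,0,0,0],[33,0,-28,0,0,0],[38,0,-31,0,0,0],[42,0,-34,0,0,0],[42,0,-34,0,0,0],[42,0,-34,0,0,0],[42,0,-34,0,0,0],[42,0,-34,0,0,0]]

```text
time: 6.8
tool_pos: [0.6203, -0.0051, 0.2229]
tool_rot: [0.001, 1.0, -0.023, -0.003]
contact_force: [-0.5, -5.9, -4.4]
gripper_width: 0.491
grasp_force: 62.3
```

```bash
python3 - <<'E'
from h import *
grab('scene','s4.png')
s=manip.state();print(s['contact_force'],s['grasp_force'],s['gripper_width'],np.abs(s['joint_vel']).max())
E
```

```text
[-1.17096933 -6.17549858 -4.09944007] 62.279457449913025 0.49707706753356046 0.0019530097429014122
```

View pics/s4.png

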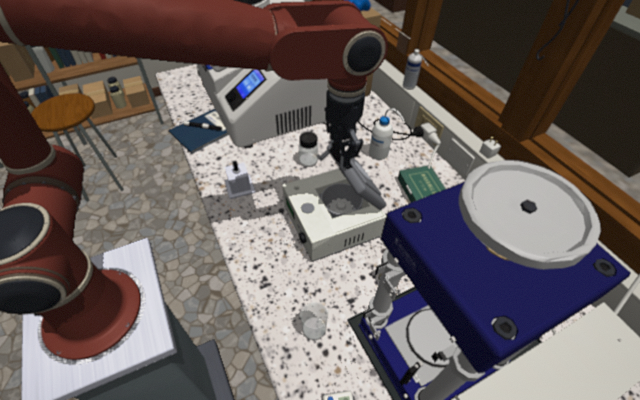

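The lid is held open at around (360,180). The pin is still in its stand at (237,172), and the jar, beaker and vial haven't moved. Everything is still, so I'm handing in.

```bash
python3 -c "
from plant import order
print(order.job_done())"
```

```text
the job is handed in; nothing more can be done
None
```

The lid came up freely when tugged, so I left the pin in its stand, raised the lid to about 55° (estimated from the gripper position), and handed the job in with the gripper still holding it; no verdict came back.

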